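# Dock the puck light

### The job

Put the round orange puck light on charge: with the fingertips gently push it along the top of the grey charging base until it slips over the rim and drops fully home, lying flat on the bottom of the round green recess, then leave it there. Only push it, without flicking it, and never lift it off the base. Leave the earbud case, the flask and the jar as they stand.

Things in the scene. Friction and masses are not known exactly. Their poses are not given: they have to be found in the camera images.
- base: Grey plastic charging base, a flat block 300 (its x) x 150 (its y) x 24 mm high, fixed to the desk, at any yaw. Origin at the centre of its underside, on the desk; z up. Its flat top, 24 mm above the desk, carries the puck light, the recess and the earbud case.
- recess (a point): Centre of the mouth of the round recess, level with the top of the base, 40 mm from the base's centre along the base's +x. The recess is 64 mm in diameter and 9 mm deep with a flat floor (15 mm above the desk) with a green lining, upright walls and a sharp rim.
- puck: Loose orange disc with a white spot on its face, 60 mm in diameter, 12 mm thick, about 60 g. Origin at the centre of its underside, z up. It starts flat on the base (origin 24 mm above the desk), 90 to 140 mm from the recess, on the base's -x half. Over the recess it begins to tip 5 to 10 mm short of the centre and falls flat within about 2 mm; seated, its origin is 15 mm above the desk, its top 3 mm above the base's top.
- earbuds: Loose white earbud case, 40 x 55 x 22 mm, standing on the base beyond the recess (about 75 mm farther along the base's +x than the recess centre). Origin at the centre of its underside. To be left alone.
- flask: Loose black drinking flask, 68 mm in diameter, 220 mm tall, standing upright on the desk to the left (+y). Origin at the centre of its underside. To be left alone.
- jar: Loose amber jar with a green lid, 72 mm in diameter, 110 mm tall, standing upright on the desk to the right (-y). Origin at the centre of its underside. To be left alone.
There are look-alikes about, which are no part of the job. What is meant by the puck is not blue or yellow, and is the smaller of those in its own colour.

How it is judged (in metres and radians):
On the way, in this order (a step that is already met when the one before it is completed fails the run):
1. the puck light has been pushed by the fingers along the top of the base to the recess's near rim, still lying on the base (horizontal distance between puck and recess below 0.07 m and z of puck in the frame of base between 0.021 and 0.0265 m).
2. the puck light has dropped flat into the recess (horizontal distance between puck and recess below 0.004 m and z of puck in the frame of base below 0.0165 m and angle between puck's own z axis and vertical below 0.05 rad), for 0.2 s.
At the end, for the whole second after the job is handed in: The puck light lies at rest on the floor of the recess: its centre within 4 mm of the recess centre, its underside no more than 1.5 mm above the recess floor, tilted less than 0.05 rad, face up; the earbud case within 10 mm, flask and jar within 20 mm of where they stood (all of step 2 and z of puck in the frame of base above 0.013 m and linear speed of puck below 0.01 m/s and distance of earbuds from where it was at the start of the episode below 0.01 m and distance of each of flask, jar from where it was at the start of the episode below 0.02 m); the robot touches nothing.
It fails at once if the puck light is lifted more than 5 mm off the top of the base (z of puck in the frame of base above 0.029 m).
It fails at once if the puck light is flicked (faster than 0.6 m/s) (linear speed of puck above 0.6 m/s).
It fails at once if the puck light is tipped up on edge (angle between puck's own z axis and vertical above 0.5 rad).
It fails at once if the earbud case is pushed by more than 10 mm (distance of earbuds from where it was at the start of the episode above 0.01 m).
It fails at once if the flask or jar is moved by more than 20 mm or tipped (distance of any of flask, jar from where it was at the start of the episode above 0.02 m or angle between any of flask, jar's own z axis and vertical above 0.2 rad).
It also fails if it takes over 51 s, if anything falls off the work surface, if the arm or the gripper's body presses on something with over 40 N, if the wrist force passes 120 N, or if a joint passes its speed limit or range.

### The arm

A 7-joint arm with a two-finger parallel gripper is mounted at the origin on the work surface. World frame = base frame: x ahead of the robot, y to its left, z up, the work surface at z = 0. Lengths are in m, angles in degrees, forces in N, time in s.
With the tool pointing down it reaches from about 0.4 to 0.925 m from the base axis. Payload 4.1 kg.
Tool frame: the origin (TCP) lies at the very end of the fingers, on their centre line; the grasp point (between the pads) lies 19 mm behind it; x points along the fingers, y is the direction in which the jaws open and shut, and the axes are right-handed (so a half turn about x gives the same grasp; the last joint's range is limited). The gripper opens to 85 mm and grips with 20 to 120 N. Pads are 22 mm wide; open, the fingers measure 114 mm over their backs; the gripper's body (76 mm by 85 mm) begins 54 mm behind the grasp point. The pads swing forward as they close: fully open they stand 13 mm farther back than shut.
Start: joints at [58.098, 22.827, 2.584, 88.041, -1.071, 69.15, -2.905], TCP at [0.287, -0.583, 0.231] pointing down, gripper open.
Joint ranges: [-161.44, 161.44], [-28.35, 127.94], [-78.24, 83.42], [0, 140.83], [-78.03, 258.03], [13.02, 114.36], [-168.23, 168.23]. Speed limits (degrees/s): [147.25, 147.25, 180, 180, 180, 180, 180].

### API

Orientations are given as a 3x3 rotation matrix whose columns are the frame's x, y, z axes.
In Python, from bench import observe, capture, job_done gives the robot as it stands.
- The arm moves only by the tool send_rows, never from a script. Its argument "steps" is a list of rows, each an object of numbers: "x", "y", "z": the shift along the tool's x, y, z in cm; "ax", "ay", "az": the turn, a rotation vector about the tool's x, y, z in rad; "hand": the closure, from 0 (fully open) to 1 (shut). A call has 1 to 10 rows; each row shifts and turns the pose as measured when the row begins, along the tool's axes as they then stand; what a row does not reach is not made up. A row lasts 1/12 s, in which the tool goes at most 41.7 mm and 7.16 degrees, less where a joint would pass 70% of its speed; a pose out of reach is approached as far as the arm can. A call is refused whole if a number of a shift passes 4.17 or a number of a turn 0.125, either way. A call with a gripper value outside its range is refused whole. The fingers move at their own pace and stop on an object; "newtons" is the grip in N (left out, the last holds). Time passes only in rows, so rows that do not move let the fingers close. It gives the time, the measured TCP pose, the force and the opening at its end, in the units of the state.
- observe(): the state, without advancing time (a new reading comes with each control period).
- capture(name): name is "side" or "top"; returns a dict with "frame" (420x560x3 uint8, red, green, blue), "camera_matrix" (3x3 intrinsics, pixels), "dist_coeffs" ([k1, k2, p1, p2, k3] as OpenCV has them; the pictures are not rectified), "world_from_camera" (4x4, takes a point from camera to world coordinates). Camera axes: x right, y down, z forward; pixel columns grow to the right and rows downward; lengths in m; the calibration is good to about 2 mm. A picture is of the moment at which its call begins. There is no depth.
- job_done(): hands the job in, once; it reports no verdict.
The state is a dict: "time": time; "joint_positions": joint angles; "qd": joint speeds; "effort": joint torques, N m; "tool_pos": TCP position; "tool_rot": TCP orientation; "contact_force": force on the tool from outside, world axes, zero at the start; "moment": the same for the moment, N m; "width": finger opening in m.
Only numpy, scipy, OpenCV 4.12 (cv2) and the standard library are available. Lean on these libraries where they do the work, as an engineer would, in place of code of your own. Each camera call takes 0.05 s, during which the arm holds its last target.

## Working session

There is one attempt and no reset: what is moved stays moved. The work goes in short steps, Python scripts to look and compute and a tool call to move; the robot and the scene stay as the last step left them, time stands still between calls to the robot, and variables do not carry over. Pictures are saved under pics/ and viewed, and the job is handed in when it is done.

Besides the shell and the picture viewer there is one more tool, called after ">>>" by a JSON object that holds its "fn" and its "kwargs". send_rows: Moves the arm, as the interface text tells. Its arguments: {"type":"object","properties":{"steps":{"type":"array","items":{"type":"object","properties":{"x":{"type":"number"},"y":{"type":"number"},"z":{"type":"number"},"ax":{"type":"number"},"ay":{"type":"number"},"az":{"type":"number"},"hand":{"type":"number"}}}},"newtons":{"type":"number"}},"required":["steps"]}

```bash
mkdir -p pics; ls; python3 - <<'E'
from bench import observe,capture
import cv2,numpy as np,pickle
s=observe();print({k:np.round(v,3).tolist() for k,v in s.items()})
for n in("top","side"):
    c=capture(n);pickle.dump(c,open(f"{n}0.pkl","wb"))
    cv2.imwrite(f"pics/{n}0.png",c["frame"][:,:,::-1]);print(c["camera_matrix"],c["dist_coeffs"],c["world_from_camera"])
E
```

```text
pics
{'time': 0.0, 'joint_positions': [58.098, 22.872, 2.579, 88.115, -1.073, 69.151, -2.906], 'qd': [0.036, 0.028, 0.023, -0.02, -0.057, 0.112, 0.035], 'effort': [0.0, -47.512, 1.364, -25.422, 0.011, 0.009, -0.0], 'tool_pos': [0.287, -0.582, 0.23], 'tool_rot': [[-0.001, 0.442, -0.897], [0.002, -0.897, -0.442], [-1.0, -0.002, 0.0]], 'contact_force': [-0.806, -0.299, 0.132], 'moment': [0.027, 0.002, 0.035], 'width': 0.086}
[[467.12308142   0.         277.18059486]
 [  0.         467.12308142 211.06078214]
 [  0.           0.           1.        ]] [-0.10476087  0.          0.          0.          0.        ] [[-0.00204268 -0.98502211  0.17241599  0.30512506]
 [-0.9995725   0.00703991  0.02837705 -0.02875988]
 [-0.02916581 -0.17228432 -0.98461539  1.12104617]
 [ 0.          0.          0.          1.        ]]
[[540.74672685   0.         286.41840668]
 [  0.         540.74672685 199.66770838]
 [  0.           0.           1.        ]] [0.02411465 0.         0.         0.         0.        ] [[-0.71572246 -0.40900604  0.56608782 -0.18702102]
 [-0.69837074  0.41400356 -0.58384875  0.69155594]
 [ 0.00443529 -0.81321283 -0.5819495   0.74994341]
 [ 0.          0.          0.          1.        ]]
```

View pics/top0.png

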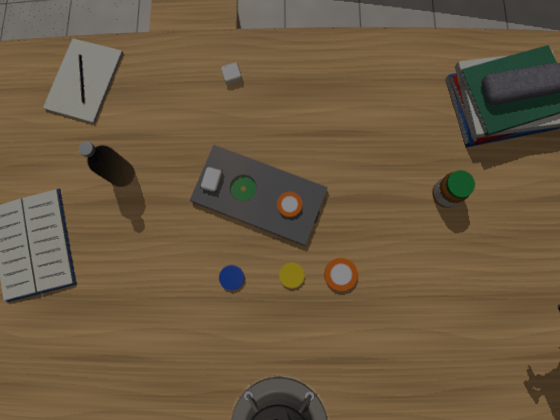

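View pics/side0.png

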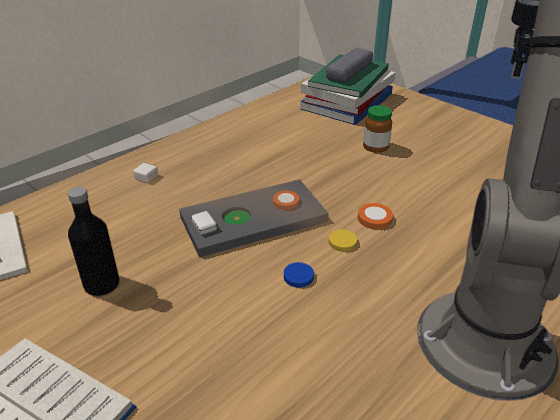

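Two orange discs appear in the top view, at (289,204) on the base and at (341,274) on the desk. The one on the base is smaller, so it fits; the blue disc at (231,278) and yellow disc at (292,275) are out. I'll confirm this in an enlarged crop.

```bash
cat > h.py <<'E'
import cv2,numpy as np,pickle
from bench import observe,capture
def ray(c,uv,z):
    p=cv2.undistortPoints(np.array(uv,float).reshape(-1,1,2),c["camera_matrix"],c["dist_coeffs"]).reshape(-1,2)
    T=c["world_from_camera"];d=np.c_[p,np.ones(len(p))]@T[:3,:3].T;o=T[:3,3]
    return o+d*((np.broadcast_to(z,len(p))-o[2])/d[:,2])[:,None]
def proj(c,P):
    T=np.linalg.inv(c["world_from_camera"]);r,_=cv2.Rodrigues(T[:3,:3])
    return cv2.projectPoints(np.array(P,float).reshape(-1,1,3),r,T[:3,3],c["camera_matrix"],c["dist_coeffs"])[0].reshape(-1,2)
def blob(c,lo,hi,box):
    x0,y0,x1,y1=box
    h=cv2.cvtColor(c["frame"],cv2.COLOR_RGB2HSV);m=cv2.inRange(h,np.array(lo),np.array(hi));k=np.zeros_like(m);k[y0:y1,x0:x1]=m[y0:y1,x0:x1]
    cs=cv2.findContours(k,cv2.RETR_EXTERNAL,cv2.CHAIN_APPROX_NONE)[0]
    q=max(cs,key=cv2.contourArea);return cv2.convexHull(q).reshape(-1,2)
def crop(c,box,f,name):
    x0,y0,x1,y1=box
    cv2.imwrite(name,cv2.resize(c["frame"][y0:y1,x0:x1,::-1],None,fx=f,fy=f,interpolation=cv2.INTER_CUBIC))
E
python3 - <<'E'
from h import *
c=pickle.load(open("top0.pkl","rb"))
crop(c,(180,135,370,300),4,"pics/crop0.png")
c=pickle.load(open("side0.pkl","rb"))
crop(c,(170,170,400,290),3.4,"pics/crop0s.png")
E
```

```text
(no output)
```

View pics/crop0.png

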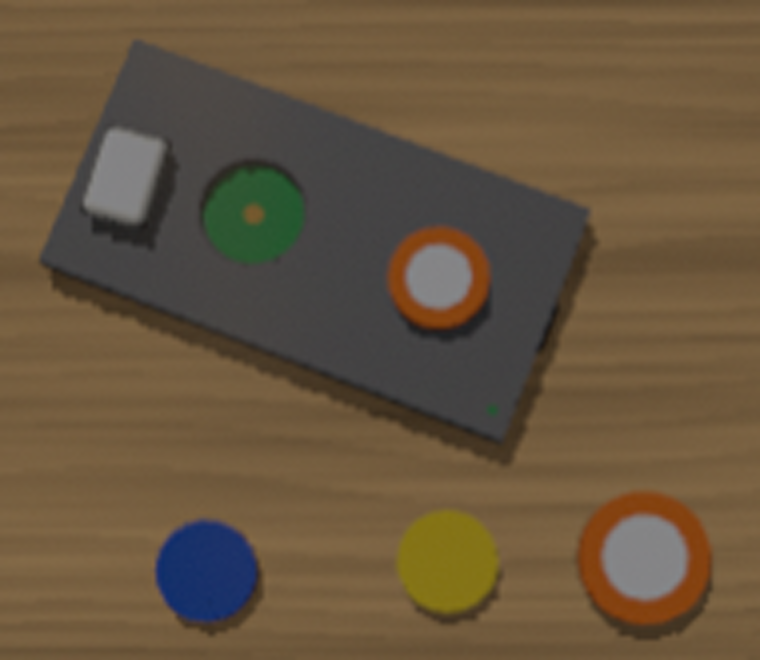

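View pics/crop0s.png

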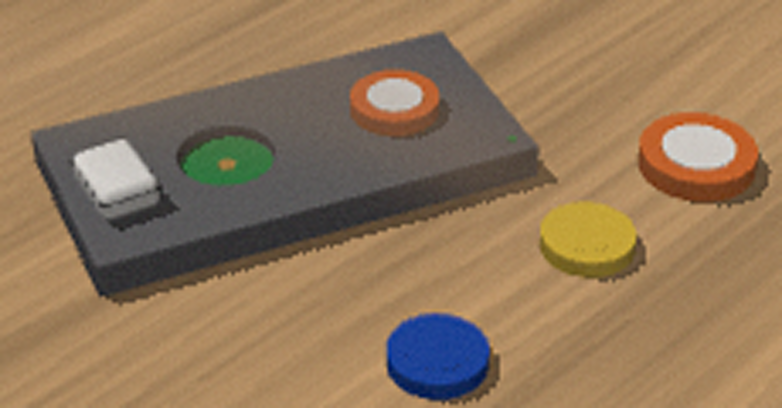

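The crop confirms it. The puck is the small disc on the base at crop (439,277), full image (289.4,204). The other orange disc is clearly larger and sits on the desk. The recess dot is at crop (253,213), and the base corners are at (135,40), (588,210), (502,440) and (41,262).

```bash
cat > m.py <<'E'
from h import *
def meas(t,s,boxes):
    pass
E
python3 - <<'E'
from h import *
t=pickle.load(open("top0.pkl","rb"));s=pickle.load(open("side0.pkl","rb"))
f=lambda p,b,k:(np.array(p,float)+.5)/k-.5+np.array(b)
C=ray(t,f([(135,40),(588,210),(502,440),(41,262)],(180,135),4),.024)
S=ray(s,f([(33,131),(445,33),(538,150),(98,266)],(170,170),3.4),.024)
for n,P in(("top",C),("side",S)):
    print(n,P[:,:2].round(4).tolist(),"mean",P.mean(0).round(4), [np.linalg.norm(P[i]-P[(i+1)%4]).round(4) for i in range(4)])
def fit(P,ordr):
    # model corners in base frame
    M=np.array(ordr);Pc=P[:,:2]-P[:,:2].mean(0)
    a=np.arctan2((M[:,0]*Pc[:,1]-M[:,1]*Pc[:,0]).sum(),(M*Pc).sum());return np.degrees(a)
# top order: corner0 upper-left (+x side), etc. image left=+y world, up=+x world
o=[(.15,-.075),(-.15,-.075),(-.15,.075),(.15,.075)]
print("yaw",fit(C,o),fit(S,o))
for n,P in(("t",C),("s",S)):
    a=np.radians(fit(P,o));print("recess pred",n,P[:,:2].mean(0)+.04*np.array([np.cos(a),np.sin(a)]))
print("recess dot top",ray(t,f([(253,213)],(180,135),4),.015), "side",ray(s,f([(227,164)],(170,170),3.4),.015))
print("puck white top",ray(t,f([(439,277)],(180,135),4),.036),"side",ray(s,f([(395,95)],(170,170),3.4),.036))
print("earbuds top", ray(t,f([(128,172)],(180,135),4),.046))
print("flask base/jar approx", ray(t,[(120,172),(455,190)],.0))
for n,c,b in(("top",t,(275,190,305,220)),("side",s,(265,180,305,215))):
    q=blob(c,(3,130,60),(20,255,255),b);
    (x,y),_,_=cv2.fitEllipse(q);print(n,x,y,q.min(0),q.max(0),ray(c,[(x,y)],.036 if n=="top" else .03))
    e=cv2.findContours(cv2.inRange(cv2.cvtColor(c["frame"],cv2.COLOR_RGB2HSV)[b[1]:b[3],b[0]:b[2]],(0,0,100),(180,80,255)),0,1)[0]
    m=cv2.moments(max(e,key=cv2.contourArea));print(" white",ray(c,[(m["m10"]/m["m00"]+b[0],m["m01"]/m["m00"]+b[1])],.036))
E
```

```text
top [[0.6647, 0.16], [0.5548, -0.1161], [0.4166, -0.0628], [0.5256, 0.214]] mean [0.5404 0.0488 0.024 ] [np.float64(0.2972), np.float64(0.1481), np.float64(0.2974), np.float64(0.1492)]
side [[0.6677, 0.1563], [0.5541, -0.1217], [0.4158, -0.063], [0.5288, 0.2112]] mean [0.5416 0.0457 0.024 ] [np.float64(0.3003), np.float64(0.1502), np.float64(0.2966), np.float64(0.1494)]
yaw 68.48220314961472 67.69330104303002
recess pred t [0.55507761 0.08597226]
recess pred s [0.55674996 0.08267751]
recess dot top [[0.55667454 0.08650707 0.015     ]] side [[0.55845788 0.08245742 0.015     ]]
puck white top [[ 0.51216577 -0.02636167  0.036     ]] side [[ 0.51412051 -0.0295974   0.036     ]]
earbuds top [[0.57539379 0.15836566 0.046     ]]
flask base/jar approx [[ 0.60469845  0.40155582  0.        ]
 [ 0.5510666  -0.4356456   0.        ]]
top 289.2830810546875 204.11180114746094 [277 192] [302 216] [[ 0.51159764 -0.02614068  0.036     ]]
 white [[ 0.51276003 -0.02625421  0.036     ]]
side 285.6790771484375 199.65997314453125 [273 191] [298 209] [[ 0.51452409 -0.02957006  0.03      ]]
 white [[ 0.51054414 -0.004909    0.036     ]]
```

>>> {"fn": "send_rows", "kwargs": {"steps": [{"y": -2.6, "z": -2.95, "hand": 0.53}, {"y": -2.6, "z": -2.95, "hand": 0.53}, {"y": -2.6, "z": -2.95, "hand": 0.53}, {"y": -2.6, "z": -2.95, "hand": 0.53}, {"y": -2.6, "z": -2.95, "hand": 0.53}, {"y": -2.6, "z": -2.95, "hand": 0.53}, {"y": -2.6, "z": -2.95, "hand": 0.53}, {"y": -2.6, "z": -2.95, "hand": 0.53}, {"y": -2.6, "z": -2.95, "hand": 0.53}, {"y": -2.6, "z": -2.95, "hand": 0.53}], "newtons": 20}}

```text
$.steps[0]: bad value
```

>>> {"fn": "send_rows", "kwargs": {"steps": [{"x": 0, "y": -2.6, "z": -2.95, "ax": 0, "ay": 0, "az": 0, "hand": 0.53}, {"x": 0, "y": -2.6, "z": -2.95, "ax": 0, "ay": 0, "az": 0, "hand": 0.53}, {"x": 0, "y": -2.6, "z": -2.95, "ax": 0, "ay": 0, "az": 0, "hand": 0.53}, {"x": 0, "y": -2.6, "z": -2.95, "ax": 0, "ay": 0, "az": 0, "hand": 0.53}, {"x": 0, "y": -2.6, "z": -2.95, "ax": 0, "ay": 0, "az": 0, "hand": 0.53}, {"x": 0, "y": -2.6, "z": -2.95, "ax": 0, "ay": 0, "az": 0, "hand": 0.53}, {"x": 0, "y": -2.6, "z": -2.95, "ax": 0, "ay": 0, "az": 0, "hand": 0.53}, {"x": 0, "y": -2.6, "z": -2.95, "ax": 0, "ay": 0, "az": 0, "hand": 0.53}, {"x": 0, "y": -2.6, "z": -2.95, "ax": 0, "ay": 0, "az": 0, "hand": 0.53}, {"x": 0, "y": -2.6, "z": -2.95, "ax": 0, "ay": 0, "az": 0, "hand": 0.53}], "newtons": 20}}

```text
time: 0.93
tool_pos: [0.4348, -0.2136, 0.2233]
tool_rot: [[-0.011, 0.422, -0.906], [-0.0, -0.907, -0.422], [-1.0, -0.005, 0.01]]
contact_force: [1.0, -0.8, 0.1]
width: 0.0401
```

>>> {"fn": "send_rows", "kwargs": {"steps": [{"x": 0, "y": 0, "z": 0, "ax": -0.109, "ay": 0, "az": 0, "hand": 0.53}, {"x": 0, "y": 0, "z": 0, "ax": -0.109, "ay": 0, "az": 0, "hand": 0.53}, {"x": 0, "y": 0, "z": 0, "ax": -0.109, "ay": 0, "az": 0, "hand": 0.53}, {"x": 0, "y": 0, "z": 0, "ax": -0.109, "ay": 0, "az": 0, "hand": 0.53}, {"x": 0, "y": 0, "z": 0, "ax": -0.109, "ay": 0, "az": 0, "hand": 0.53}, {"x": 0, "y": 0, "z": 0, "ax": -0.109, "ay": 0, "az": 0, "hand": 0.53}, {"x": 0, "y": 0, "z": 0, "ax": -0.109, "ay": 0, "az": 0, "hand": 0.53}, {"x": 0, "y": 0, "z": 0, "ax": 0, "ay": 0, "az": 0, "hand": 0.53}]}}

```text
time: 1.6
tool_pos: [0.4378, -0.1974, 0.2208]
tool_rot: [[-0.015, 0.952, -0.306], [0.006, -0.306, -0.952], [-1.0, -0.016, -0.002]]
contact_force: [-0.1, 0.4, 0.2]
width: 0.04
```

```bash
cat > go.py <<'E'
import sys,numpy as np
from bench import observe
# tool-frame shift (cm) to a world target, and rotation vector to aligned-down with push azimuth
from scipy.spatial.transform import Rotation as Ro
s=observe();R=np.array(s["tool_rot"]);p=np.array(s["tool_pos"]);t=np.array(list(map(float,sys.argv[1:4])));a=np.radians(68.5)
d=np.array([np.cos(a),np.sin(a),0]);X=np.array([0,0,-1.]);Z=-d;Y=np.cross(Z,X);T=np.c_[X,Y,Z]
print("pos",p.round(4),"shift cm",((t-p)@R*100).round(2),"turn",Ro.from_matrix(R.T@T).as_rotvec().round(3),"F",np.round(s["contact_force"],2),"w",s["width"],"t",s["time"], "j",np.round(s["joint_positions"],0))
E
python3 go.py .4965 -.070 .15
```

```text
pos [ 0.4378 -0.1974  0.2208] shift cm [  7.07   1.8  -13.92] turn [ 0.065 -0.001  0.016] F [-0.14  0.38  0.17] w 0.04003627611428169 t 1.6 j [ 33.   7. -15. 110.   2.  64.  -0.]
```

>>> {"fn": "send_rows", "kwargs": {"steps": [{"x": 1.4, "y": 0.36, "z": -2.78, "ax": 0.065, "ay": 0, "az": 0.016, "hand": 0.53}, {"x": 1.4, "y": 0.36, "z": -2.78, "ax": 0, "ay": 0, "az": 0, "hand": 0.53}, {"x": 1.4, "y": 0.3, "z": -2.78, "ax": 0, "ay": 0, "az": 0, "hand": 0.53}, {"x": 1.4, "y": 0.2, "z": -2.78, "ax": 0, "ay": 0, "az": 0, "hand": 0.53}, {"x": 1.4, "y": 0.2, "z": -2.4, "ax": 0, "ay": 0, "az": 0, "hand": 0.53}, {"x": 0, "y": 0, "z": 0, "ax": 0, "ay": 0, "az": 0, "hand": 0.53}, {"x": 0, "y": 0, "z": 0, "ax": 0, "ay": 0, "az": 0, "hand": 0.53}]}}

```text
time: 2.18
tool_pos: [0.5017, -0.075, 0.1474]
tool_rot: [[0.002, 0.918, -0.396], [-0.001, -0.396, -0.918], [-1.0, 0.002, 0.0]]
contact_force: [0.1, -1.0, 1.3]
width: 0.0402
```

```bash
python3 go.py .4965 -.070 .06
```

```text
pos [ 0.5017 -0.075   0.1474] shift cm [ 8.73 -0.69 -0.25] turn [-0.032  0.    -0.002] F [ 0.05 -0.97  1.27] w 0.04015359079342856 t 2.1833 j [ 21.  14. -20. 112.   6.  55. -25.]
```

>>> {"fn": "send_rows", "kwargs": {"steps": [{"x": 2.2, "y": -0.69, "z": -0.2, "ax": -0.032, "ay": 0, "az": -0.002, "hand": 0.53}, {"x": 2.2, "y": 0, "z": 0, "ax": 0, "ay": 0, "az": 0, "hand": 0.53}, {"x": 2.2, "y": 0, "z": 0, "ax": 0, "ay": 0, "az": 0, "hand": 0.53}, {"x": 1.6, "y": 0, "z": 0, "ax": 0, "ay": 0, "az": 0, "hand": 0.53}, {"x": 0, "y": 0, "z": 0, "ax": 0, "ay": 0, "az": 0, "hand": 0.53}, {"x": 0, "y": 0, "z": 0, "ax": 0, "ay": 0, "az": 0, "hand": 0.53}]}}

```text
time: 2.68
tool_pos: [0.4968, -0.0756, 0.0651]
tool_rot: [[0.004, 0.925, -0.38], [-0.004, -0.38, -0.925], [-1.0, 0.005, 0.002]]
contact_force: [0.7, 0.0, 0.2]
width: 0.0395
```

```bash
python3 go.py .4965 -.070 .04; python3 - <<'E'
from h import *
t=capture("top");s=capture("side");pickle.dump((t,s),open("p1.pkl","wb"))
crop(t,(180,120,370,260),4,"pics/t1.png");crop(s,(170,100,370,250),4,"pics/s1.png")
E
```

```text
pos [ 0.4968 -0.0756  0.0651] shift cm [ 2.51 -0.26 -0.52] turn [-0.014  0.002 -0.005] F [0.72 0.02 0.23] w 0.039543885066145444 t 2.6833 j [ 20.  20. -19. 117.  10.  44. -27.]
```

View pics/t1.png

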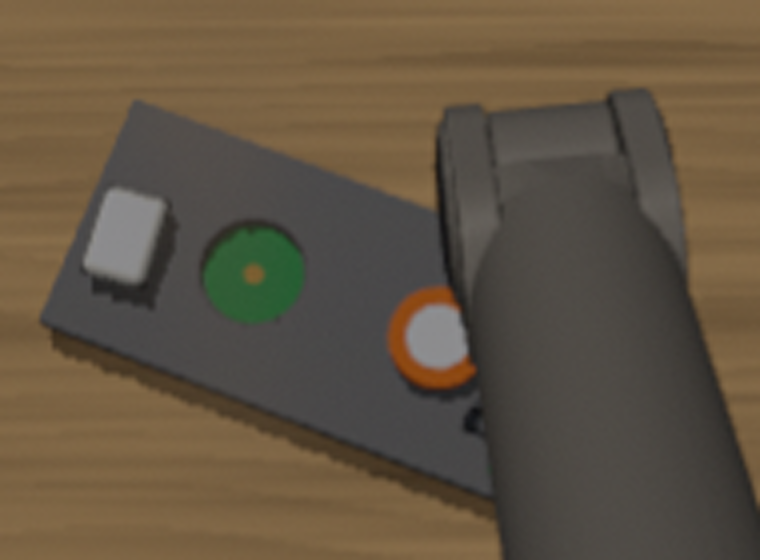

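View pics/s1.png

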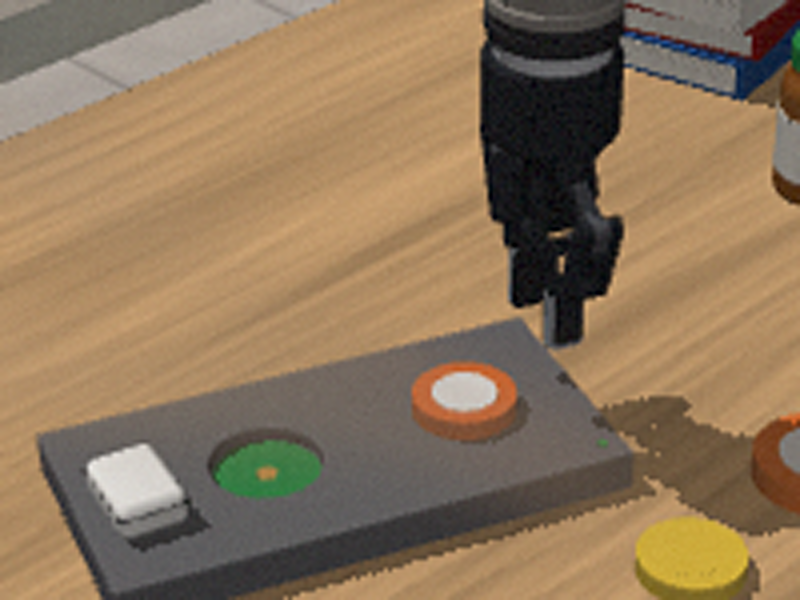

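>>> {"fn": "send_rows", "kwargs": {"steps": [{"x": 1.3, "y": -0.2, "z": 0, "ax": -0.014, "ay": 0, "az": -0.005, "hand": 0.53}, {"x": 1.3, "y": 0, "z": 0, "ax": 0, "ay": 0, "az": 0, "hand": 0.53}, {"x": 0.3, "y": 0, "z": 0, "ax": 0, "ay": 0, "az": 0, "hand": 0.53}, {"x": 0, "y": 0, "z": 0, "ax": 0, "ay": 0, "az": 0, "hand": 0.53}, {"x": 0, "y": 0, "z": 0, "ax": 0, "ay": 0, "az": 0, "hand": 0.53}]}}

```text
time: 3.2
tool_pos: [0.4991, -0.0764, 0.0391]
tool_rot: [[0.009, 0.93, -0.367], [-0.004, -0.367, -0.93], [-1.0, 0.01, 0.001]]
contact_force: [-0.4, 0.3, 0.1]
width: 0.0401
```

```bash
python3 go.py .4965 -.070 .03; python3 - <<'E'
from h import *
s=capture("side");pickle.dump(s,open("s2.pkl","wb"))
crop(s,(250,130,370,220),6,"pics/s2.png")
o=observe();R=np.array(o["tool_rot"]);p=np.array(o["tool_pos"])
for y in(.02,.0345,-.02,-.0345):
  for z in(-.011,.011):print(y,z,((proj(s,[p+R@[0,y,z]])[0]-[250,130])*6).round())
E
```

```text
pos [ 0.4991 -0.0764  0.0391] shift cm [ 0.9  -0.49 -0.5 ] turn [-0.001  0.001 -0.01 ] F [-0.38  0.28  0.06] w 0.040113337234810885 t 3.2 j [ 19.  22. -19. 118.  11.  41. -28.]
0.02 -0.011 [280. 344.]
0.02 0.011 [331. 331.]
0.0345 -0.011 [264. 324.]
0.0345 0.011 [315. 312.]
-0.02 -0.011 [324. 399.]
-0.02 0.011 [376. 385.]
-0.0345 -0.011 [341. 420.]
-0.0345 0.011 [393. 406.]
```

View pics/s2.png

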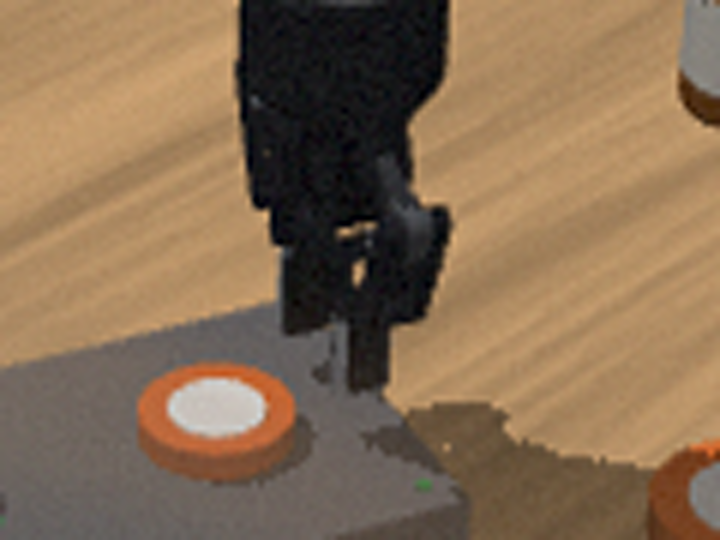

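>>> {"fn": "send_rows", "kwargs": {"steps": [{"x": 0.4, "y": -0.5, "z": 0, "ax": 0, "ay": 0, "az": -0.01, "hand": 0.53}, {"x": 0.4, "y": 0, "z": 0, "ax": 0, "ay": 0, "az": 0, "hand": 0.53}, {"x": 0.3, "y": 0, "z": 0, "ax": 0, "ay": 0, "az": 0, "hand": 0.53}, {"x": 0, "y": 0, "z": 0, "ax": 0, "ay": 0, "az": 0, "hand": 0.53}]}}

```text
time: 3.58
tool_pos: [0.4953, -0.0745, 0.0286]
tool_rot: [[0.002, 0.93, -0.367], [-0.001, -0.367, -0.93], [-1.0, 0.002, -0.0]]
contact_force: [-0.5, 0.0, -0.4]
width: 0.0403
```

```bash
python3 go.py .4965 -.070 .025
```

```text
pos [ 0.4953 -0.0745  0.0286] shift cm [ 0.36 -0.05 -0.46] turn [-0.    -0.    -0.002] F [-0.49  0.01 -0.38] w 0.04028744520911399 t 3.5833 j [ 19.  23. -19. 118.  11.  40. -28.]
```

>>> {"fn": "send_rows", "kwargs": {"steps": [{"x": 0.25, "y": 0, "z": 0, "ax": 0, "ay": 0, "az": 0, "hand": 0.53}, {"x": 0.1, "y": 0, "z": 0, "ax": 0, "ay": 0, "az": 0, "hand": 0.53}]}}

```text
time: 3.75
tool_pos: [0.4955, -0.0744, 0.0249]
tool_rot: [[0.002, 0.93, -0.367], [-0.001, -0.367, -0.93], [-1.0, 0.002, -0.0]]
contact_force: [-0.6, -0.4, -0.6]
width: 0.04
```

```bash
python3 go.py .4965 -.070 .025;python3 - <<'E'
from h import *
s=capture("side");pickle.dump(s,open("s3.pkl","wb"))
crop(s,(270,150,350,210),9,"pics/s3.png")
E
```

```text
pos [ 0.4955 -0.0744  0.0249] shift cm [-0.01 -0.07 -0.45] turn [-0.    -0.    -0.002] F [-0.56 -0.41 -0.6 ] w 0.039982755869559516 t 3.75 j [ 19.  24. -18. 119.  12.  39. -28.]
```

View pics/s3.png

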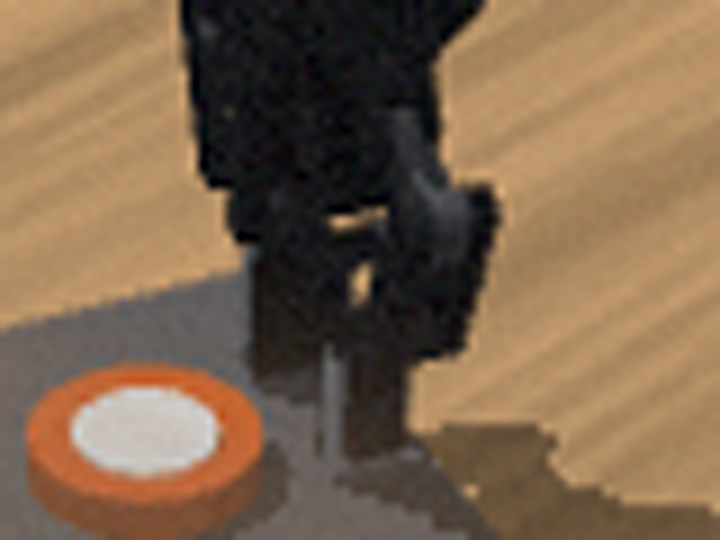

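>>> {"fn": "send_rows", "kwargs": {"steps": [{"x": 0.15, "y": -0.05, "z": 0, "ax": 0, "ay": 0, "az": 0, "hand": 0.53}, {"x": 0.1, "y": 0, "z": 0, "ax": 0, "ay": 0, "az": 0, "hand": 0.53}]}}

```text
time: 3.97
tool_pos: [0.4951, -0.0742, 0.0225]
tool_rot: [[0.002, 0.93, -0.367], [-0.001, -0.367, -0.93], [-1.0, 0.002, -0.0]]
contact_force: [-3.6, 0.1, 13.4]
width: 0.0401
```

>>> {"fn": "send_rows", "kwargs": {"steps": [{"x": -0.3, "y": 0, "z": 0, "ax": 0, "ay": 0, "az": 0, "hand": 0.53}, {"x": -0.2, "y": 0, "z": 0, "ax": 0, "ay": 0, "az": 0, "hand": 0.53}, {"x": 0, "y": 0, "z": 0, "ax": 0, "ay": 0, "az": 0, "hand": 0.53}]}}

```text
time: 4.22
tool_pos: [0.4953, -0.0741, 0.0279]
tool_rot: [[0.002, 0.93, -0.367], [-0.001, -0.367, -0.93], [-1.0, 0.002, -0.0]]
contact_force: [0.5, -0.5, -0.8]
width: 0.0398
```

```bash
python3 go.py .5445 .0533 .027
```

```text
pos [ 0.4953 -0.0741  0.0279] shift cm [  0.09  -0.09 -13.66] turn [-0.    -0.    -0.002] F [ 0.5  -0.55 -0.81] w 0.03975046500778772 t 4.2167 j [ 19.  23. -18. 118.  11.  40. -28.]
```

Tips are about 4 mm above the base top and in line with the recess. I'll start the slow push.

>>> {"fn": "send_rows", "kwargs": {"steps": [{"x": 0.05, "y": -0.05, "z": -0.4, "ax": 0, "ay": 0, "az": 0, "hand": 0.53}, {"x": 0, "y": 0, "z": -0.4, "ax": 0, "ay": 0, "az": 0, "hand": 0.53}, {"x": 0, "y": 0, "z": -0.4, "ax": 0, "ay": 0, "az": 0, "hand": 0.53}, {"x": 0, "y": 0, "z": -0.4, "ax": 0, "ay": 0, "az": 0, "hand": 0.53}, {"x": 0, "y": 0, "z": -0.4, "ax": 0, "ay": 0, "az": 0, "hand": 0.53}, {"x": 0, "y": 0, "z": -0.4, "ax": 0, "ay": 0, "az": 0, "hand": 0.53}, {"x": 0, "y": 0, "z": -0.4, "ax": 0, "ay": 0, "az": 0, "hand": 0.53}, {"x": 0, "y": 0, "z": -0.4, "ax": 0, "ay": 0, "az": 0, "hand": 0.53}]}}

```text
time: 4.88
tool_pos: [0.5074, -0.0419, 0.0274]
tool_rot: [[0.002, 0.93, -0.367], [-0.002, -0.367, -0.93], [-1.0, 0.003, 0.001]]
contact_force: [-0.3, -1.0, 0.1]
width: 0.04
```

```bash
python3 go.py .5445 .0533 .027;python3 - <<'E'
from h import *
s=capture("side");pickle.dump(s,open("s4.pkl","wb"))
crop(s,(170,130,350,250),4.4,"pics/s4.png")
E
```

```text
pos [ 0.5074 -0.0419  0.0274] shift cm [  0.03  -0.05 -10.22] turn [-0.001  0.001 -0.003] F [-0.26 -1.03  0.07] w 0.040049787806808644 t 4.8833 j [ 15.  24. -19. 117.  12.  40. -32.]
```

View pics/s4.png

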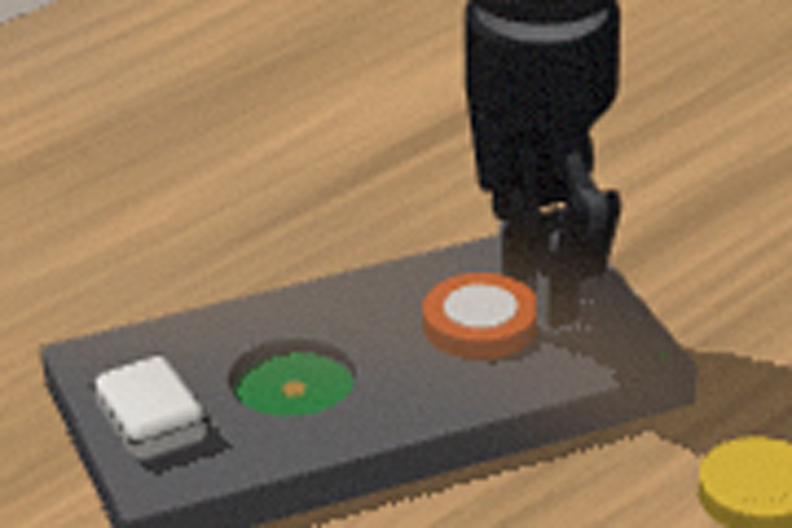

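The puck's white spot is now at crop (480,306), and both fingers sit behind it. I'll measure the gap still to go.

```bash
cat > pk.py <<'E'
from h import *
import sys
c=capture("side");pickle.dump(c,open(sys.argv[1]+".pkl","wb"))
h=cv2.cvtColor(c["frame"],cv2.COLOR_RGB2HSV)
b=list(map(int,sys.argv[2:6]))
# white spot: bright, unsaturated, inside box
m=cv2.inRange(h,(0,0,150),(180,60,255))[b[1]:b[3],b[0]:b[2]]
q=max(cv2.findContours(m,0,1)[0],key=cv2.contourArea);M=cv2.moments(q)
u=(M["m10"]/M["m00"]+b[0],M["m01"]/M["m00"]+b[1])
z=float(sys.argv[6]);p=ray(c,[u],z)[0]
r=ray(c,[((227+.5)/3.4-.5+170,(164+.5)/3.4-.5+170)],.015)[0]
a=np.radians(68.5);d=np.array([np.cos(a),np.sin(a),0]);n=np.array([d[1],-d[0],0])
o=np.array(observe()["tool_pos"])
print("white",np.round(u,1),"area",M["m00"],"puck",p.round(4),"to go mm",((r-p)@d*1e3).round(1),"lateral mm (tool y)",((r-p)@n*1e3).round(1),"tcp->puck along",((p-o)@d*1e3).round(1))
crop(c,(170,130,350,250),4.4,"pics/"+sys.argv[1]+".png")
E
python3 pk.py s5 262 185 300 212 .036
```

```text
white [278.2 199.1] area 99.5 puck [ 0.5222 -0.0131  0.036 ] to go mm 102.2 lateral mm (tool y) -1.3 tcp->puck along 31.4
```

>>> {"fn": "send_rows", "kwargs": {"steps": [{"x": 0, "y": -0.05, "z": -0.5, "ax": 0, "ay": 0, "az": 0, "hand": 0.53}, {"x": 0, "y": 0, "z": -0.5, "ax": 0, "ay": 0, "az": 0, "hand": 0.53}, {"x": 0, "y": 0, "z": -0.5, "ax": 0, "ay": 0, "az": 0, "hand": 0.53}, {"x": 0, "y": 0, "z": -0.5, "ax": 0, "ay": 0, "az": 0, "hand": 0.53}, {"x": 0, "y": 0, "z": -0.5, "ax": 0, "ay": 0, "az": 0, "hand": 0.53}, {"x": 0, "y": 0, "z": -0.5, "ax": 0, "ay": 0, "az": 0, "hand": 0.53}, {"x": 0, "y": 0, "z": -0.5, "ax": 0, "ay": 0, "az": 0, "hand": 0.53}, {"x": 0, "y": 0, "z": -0.5, "ax": 0, "ay": 0, "az": 0, "hand": 0.53}, {"x": 0, "y": 0, "z": -0.4, "ax": 0, "ay": 0, "az": 0, "hand": 0.53}, {"x": 0, "y": 0, "z": -0.3, "ax": 0, "ay": 0, "az": 0, "hand": 0.53}]}}

```text
time: 5.82
tool_pos: [0.5258, 0.0066, 0.0272]
tool_rot: [[0.002, 0.93, -0.367], [-0.001, -0.367, -0.93], [-1.0, 0.002, 0.001]]
contact_force: [0.1, 0.0, 0.6]
width: 0.0402
```

```bash
python3 go.py .5445 .0533 .027;python3 pk.py s6 245 185 285 215 .036
```

```text
pos [0.5258 0.0066 0.0272] shift cm [ 0.02  0.02 -5.03] turn [-0.001  0.001 -0.002] F [0.12 0.01 0.59] w 0.04018737771701666 t 5.8167 j [ 10.  26. -19. 115.  13.  41. -38.]
white [257.6 204.7] area 106.0 puck [0.54   0.0344 0.036 ] to go mm 51.5 lateral mm (tool y) -0.4 tcp->puck along 30.1
```

View pics/s6.png

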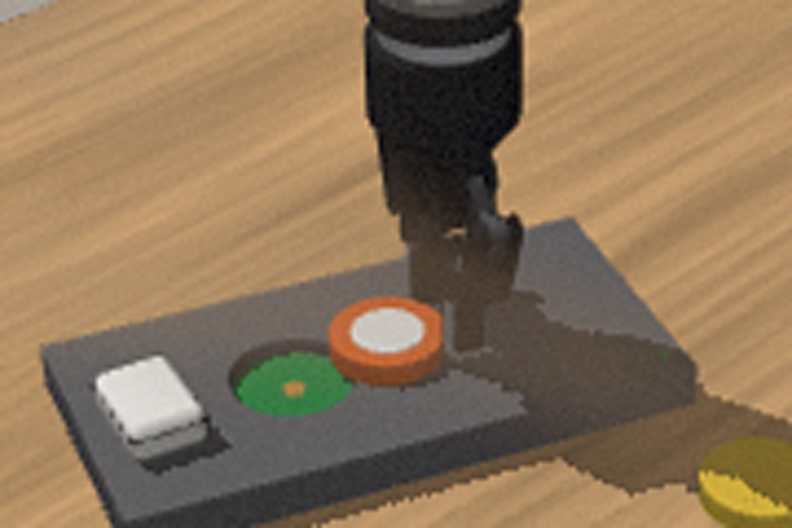

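The puck lies flat and straight in front of the fingers, with its white spot at crop (387,331). About 50 mm remain along the push and the lateral error is below 1 mm. I'll keep pushing and stop about 14 mm short.

>>> {"fn": "send_rows", "kwargs": {"steps": [{"x": 0, "y": 0, "z": -0.4, "ax": 0, "ay": 0, "az": 0, "hand": 0.53}, {"x": 0, "y": 0, "z": -0.4, "ax": 0, "ay": 0, "az": 0, "hand": 0.53}, {"x": 0, "y": 0, "z": -0.4, "ax": 0, "ay": 0, "az": 0, "hand": 0.53}, {"x": 0, "y": 0, "z": -0.4, "ax": 0, "ay": 0, "az": 0, "hand": 0.53}, {"x": 0, "y": 0, "z": -0.4, "ax": 0, "ay": 0, "az": 0, "hand": 0.53}, {"x": 0, "y": 0, "z": -0.4, "ax": 0, "ay": 0, "az": 0, "hand": 0.53}, {"x": 0, "y": 0, "z": -0.4, "ax": 0, "ay": 0, "az": 0, "hand": 0.53}, {"x": 0, "y": 0, "z": -0.3, "ax": 0, "ay": 0, "az": 0, "hand": 0.53}]}}

```text
time: 6.53
tool_pos: [0.5382, 0.038, 0.0272]
tool_rot: [[0.002, 0.93, -0.368], [-0.002, -0.368, -0.93], [-1.0, 0.002, 0.001]]
contact_force: [0.1, 0.4, 0.8]
width: 0.0399
```

```bash
python3 go.py .5445 .0533 .027;python3 pk.py s7 230 190 275 222 .036
```

```text
pos [0.5382 0.038  0.0272] shift cm [ 0.02  0.02 -1.65] turn [-0.001  0.001 -0.002] F [0.09 0.42 0.78] w 0.039879067833197175 t 6.5333 j [  7.  27. -19. 113.  13.  42. -42.]
white [243.3 208.4] area 109.0 puck [0.5522 0.0662 0.036 ] to go mm 17.4 lateral mm (tool y) -0.2 tcp->puck along 30.4
```

View pics/s7.png

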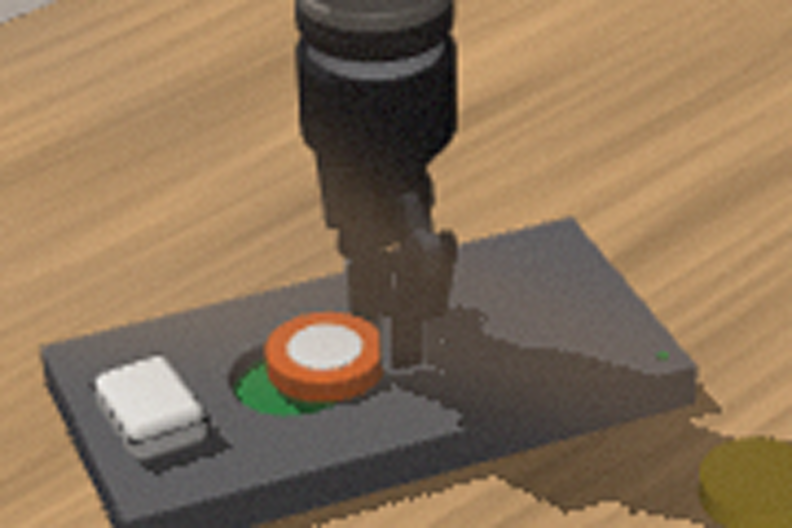

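About 17 mm to go and still flat, with the spot at crop (324,347). I'll slow down for the tipping zone.

>>> {"fn": "send_rows", "kwargs": {"steps": [{"x": 0, "y": 0, "z": -0.25, "ax": 0, "ay": 0, "az": 0, "hand": 0.53}, {"x": 0, "y": 0, "z": -0.25, "ax": 0, "ay": 0, "az": 0, "hand": 0.53}, {"x": 0, "y": 0, "z": -0.2, "ax": 0, "ay": 0, "az": 0, "hand": 0.53}, {"x": 0, "y": 0, "z": -0.2, "ax": 0, "ay": 0, "az": 0, "hand": 0.53}, {"x": 0, "y": 0, "z": -0.2, "ax": 0, "ay": 0, "az": 0, "hand": 0.53}, {"x": 0, "y": 0, "z": -0.2, "ax": 0, "ay": 0, "az": 0, "hand": 0.53}, {"x": 0, "y": 0, "z": -0.1, "ax": 0, "ay": 0, "az": 0, "hand": 0.53}]}}

```text
time: 7.17
tool_pos: [0.544, 0.0531, 0.0271]
tool_rot: [[0.002, 0.93, -0.367], [-0.001, -0.367, -0.93], [-1.0, 0.002, 0.0]]
contact_force: [0.1, 0.0, 0.9]
width: 0.0399
```

```bash
python3 go.py .5445 .0533 .027;python3 pk.py s8 222 190 270 225 .031
```

```text
pos [0.544  0.0531 0.0271] shift cm [ 0.01  0.04 -0.03] turn [-0.001  0.    -0.002] F [0.11 0.03 0.93] w 0.039923055667790835 t 7.1667 j [  5.  27. -19. 112.  13.  42. -43.]
white [236.4 211.9] area 124.0 puck [0.5584 0.0814 0.031 ] to go mm 1.0 lateral mm (tool y) -0.4 tcp->puck along 31.4
```

View pics/s8.png

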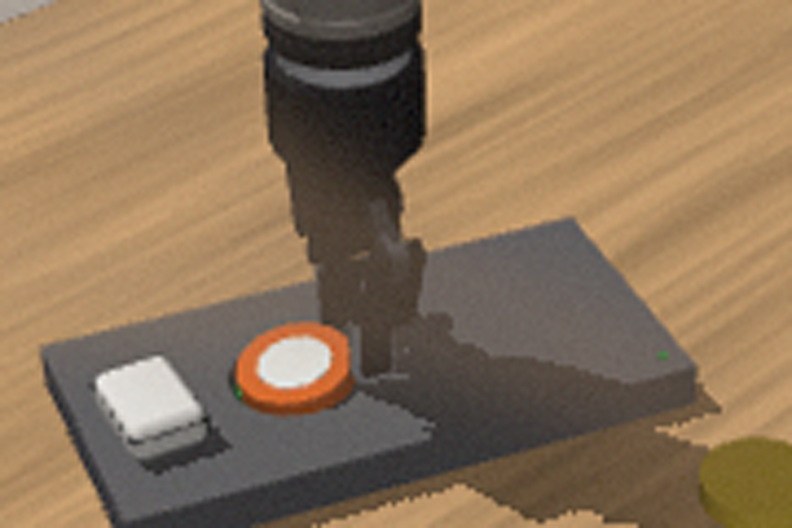

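The puck has tipped into the recess: the left edge is low, the rear right edge at crop (350,385) is still up on the rim, and the spot is at (295,362). I'll push a few mm more.

>>> {"fn": "send_rows", "kwargs": {"steps": [{"x": 0, "y": 0, "z": -0.15, "ax": 0, "ay": 0, "az": 0, "hand": 0.53}, {"x": 0, "y": 0, "z": -0.15, "ax": 0, "ay": 0, "az": 0, "hand": 0.53}, {"x": 0, "y": 0, "z": -0.05, "ax": 0, "ay": 0, "az": 0, "hand": 0.53}]}}

```text
time: 7.47
tool_pos: [0.5455, 0.057, 0.0271]
tool_rot: [[0.002, 0.93, -0.367], [-0.001, -0.367, -0.93], [-1.0, 0.002, -0.0]]
contact_force: [-0.9, -0.5, 0.4]
width: 0.0401
```

```bash
python3 go.py .5445 .0533 .027;python3 pk.py s9 222 190 270 225 .027
```

```text
pos [0.5455 0.057  0.0271] shift cm [0.01 0.05 0.38] turn [-0.001 -0.    -0.002] F [-0.95 -0.52  0.38] w 0.040062237809354286 t 7.4667 j [  5.  27. -19. 112.  13.  42. -43.]
white [236.2 213.5] area 114.5 puck [0.5585 0.0823 0.027 ] to go mm 0.1 lateral mm (tool y) -0.1 tcp->puck along 28.3
```

View pics/s9.png

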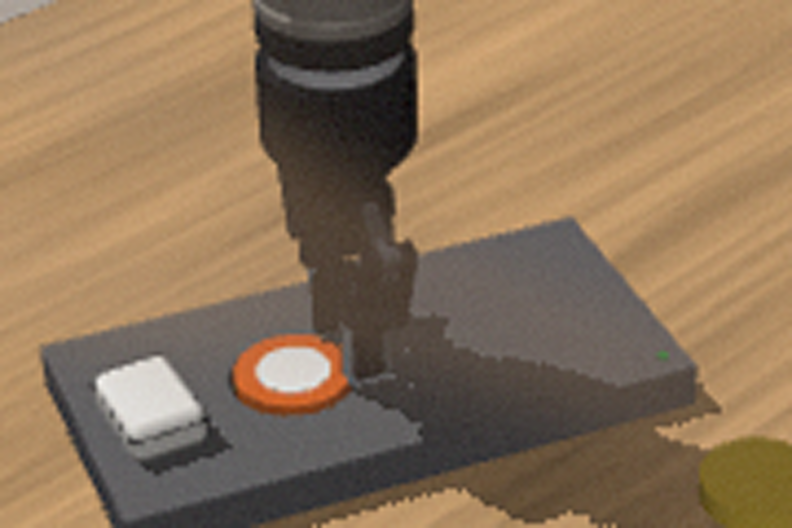

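The puck has dropped flat, with its spot at crop (293,369) and a thin, even rim showing. I'll back off and lift clear.

>>> {"fn": "send_rows", "kwargs": {"steps": [{"x": 0, "y": 0, "z": 0.5, "ax": 0, "ay": 0, "az": 0, "hand": 0.53}, {"x": -0.5, "y": 0, "z": 1, "ax": 0, "ay": 0, "az": 0, "hand": 0.53}, {"x": -2, "y": 0, "z": 1, "ax": 0, "ay": 0, "az": 0, "hand": 0.53}, {"x": -3, "y": 0, "z": 2, "ax": 0, "ay": 0, "az": 0, "hand": 0.53}, {"x": -3, "y": 0, "z": 2, "ax": 0, "ay": 0, "az": 0, "hand": 0.53}, {"x": -3, "y": 0, "z": 2, "ax": 0, "ay": 0, "az": 0, "hand": 0.53}, {"x": -2, "y": 0, "z": 2, "ax": 0, "ay": 0, "az": 0, "hand": 0.53}, {"x": -2, "y": 0, "z": 2, "ax": 0, "ay": 0, "az": 0, "hand": 0.53}, {"x": 0, "y": 0, "z": 2, "ax": 0, "ay": 0, "az": 0, "hand": 0.53}, {"x": 0, "y": 0, "z": 0, "ax": 0, "ay": 0, "az": 0, "hand": 0.53}]}}

```text
time: 8.35
tool_pos: [0.4847, -0.0907, 0.1907]
tool_rot: [[-0.001, 0.929, -0.369], [-0.005, -0.369, -0.929], [-1.0, 0.0, 0.005]]
contact_force: [-0.7, -0.5, 0.4]
width: 0.0402
```

```bash
python3 pk.py s10 222 190 270 225 .027; python3 - <<'E'
from h import *
t=capture("top");pickle.dump(t,open("t10.pkl","wb"));cv2.imwrite("pics/t10f.png",t["frame"][:,:,::-1])
crop(t,(180,135,370,275),4,"pics/t10.png")
t0=pickle.load(open("top0.pkl","rb"))
q=blob(t,(3,130,60),(20,255,255),(225,170,262,208));e=cv2.fitEllipse(q);print(e,ray(t,[e[0]],.027))
for n,b in(("ear",(198,165,225,197)),):
  for c in(t0,t):
    m=cv2.inRange(cv2.cvtColor(c["frame"],cv2.COLOR_RGB2HSV),(0,0,120),(180,60,255))[b[1]:b[3],b[0]:b[2]];M=cv2.moments(m,True);print(n,M["m10"]/M["m00"]+b[0],M["m01"]/M["m00"]+b[1])
E
```

```text
white [236.2 213.5] area 114.5 puck [0.5585 0.0823 0.027 ] to go mm 0.1 lateral mm (tool y) -0.1 tcp->puck along 185.6
((242.9405975341797, 187.23580932617188), (24.76368522644043, 25.023414611816406), 81.65373992919922) [[0.55552075 0.08511597 0.027     ]]
ear 210.2810218978102 177.91970802919707
ear 210.2842105263158 178.1157894736842
```

View pics/s10.png

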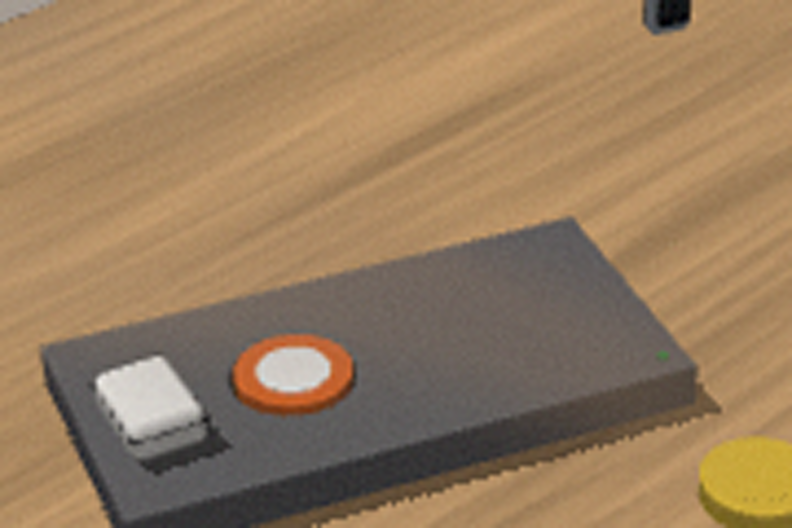

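View pics/t10f.png

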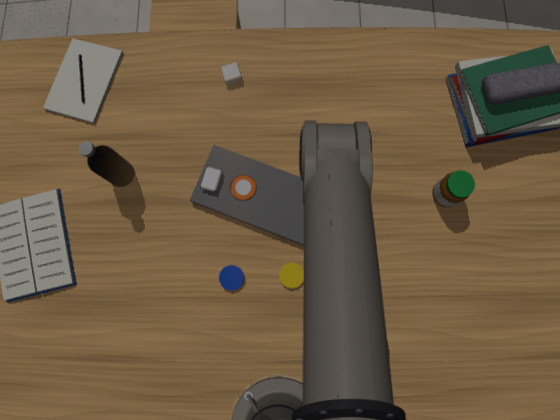

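The puck is seated flat: spot at side crop (293,369), centre at (243,187) in the top view. The earbud case, flask (110,165) and jar (457,187) have not moved, and the gripper is clear, so I'm handing in.

```bash
python3 -c "
from bench import job_done
print(job_done())"
```

```text
the job is handed in; nothing more can be done
None
```

The orange puck light is in the recess and appears to lie flat on the floor, and the job is handed in at about 8.4 s of the 51 s allowed. I pushed it there with the two fingertips 40 mm apart, about 3–4 mm above the base top, at about 60 mm/s, slowing to 25 mm/s for the last 17 mm. It tipped over the rim and fell flat in the recess. I then backed the fingers off and lifted clear.

**Last checks:**
- **Puck position:** the side camera puts it 0.1 mm from the recess centre. The top camera puts it about 1–2 mm off. Both are within the 4 mm tolerance.
- **Puck seating:** it lies level, and the spot measured in the same place before and after I withdrew the fingers. I judged the depth and tilt only from the pictures; I had no direct measurement of either.
- **Other objects:** the earbud case moved 0.2 px or less in the top view, which is within measurement error. The flask and jar look unchanged.
- **Gripper:** it ended about 19 cm above the desk, touching nothing.

**Disagreements and contacts:**
- The two cameras differed by about 2 mm in x and 3–4 mm in y in absolute position, so I used their average. They agreed with each other on the distance from puck to recess.
- I touched the base lightly (about 13 N) to find the fingertip height.
- My first move call was refused because some row values were missing; nothing moved.

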